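# Stack a ceramic tile on a steel plate for pressing under two weights

### The arm

A 7-joint arm with a two-finger parallel gripper is mounted at the origin on a cart in front of the work surface, level with it; the furniture and walls round the work are solid. World frame = base frame: x ahead of the robot, y to its left, z up, the work surface at z = 0. Lengths are in m, angles in rad, forces in N, time in s.
With the tool pointing down it reaches from about 0.425 to 0.925 m from the base axis. Payload 6.8 kg.
Tool frame: the origin (TCP) lies midway between the tips of the shut fingers; the grasp point (between the pads) lies bot.grip_point_offset behind it (bot.grip_point_offset is the distance from the TCP to the grasp point, in m); z points along the fingers, y is the line along which they close (so a half turn about z gives the same grasp; the last joint's range is limited). The gripper opens to 85 mm and grips with 20 to 120 N. Pads are 22 mm wide; open, the fingers measure 114 mm over their backs; the gripper's body (76 mm by 85 mm) begins 54 mm behind the grasp point. The pads swing forward as they close: fully open they stand 13 mm farther back than shut.
Start: joints at [-1.289, 0.477, 0.022, 1.555, -0.011, 1.109, -0.083], TCP at [0.257, 0.624, 0.231] pointing down, gripper open.
Joint ranges: [-2.96, 2.96], [-0.34, 2.1], [-1.41, 1.46], [0.24, 2.44], [-1.37, 4.51], [0.17, 1.92], [-2.96, 2.96]. Speed limits (rad/s): [2.39, 2.39, 3.14, 3.14, 3.14, 3.14, 3.14].

### API

Orientations are given as a unit quaternion [w, x, y, z].
In Python, from station import get_obs, cams, job, bot gives the robot as it stands.
- The arm moves only by the tool arm_command, never from a script. Its argument "rows" is a list that holds one entry, the list of rows, each a list of 5 numbers: the finger opening in mm, from 0 to 85.4, then the shift along the world's x, y, z in units of 60 mm (1.0 is 60 mm), then the turn about the world's z in units of 0.08 rad (1.0 is 0.08 rad). In form: [[[grip, x, y, z, turn], ...]]. A call has exactly 10 rows; each row shifts and turns the commanded pose from where the row before left it; what a row does not reach is not made up. A row lasts 1/8 s, in which the tool goes at most 62.5 mm and 10.7 degrees, less where a joint would pass 70% of its speed; a pose out of reach is approached as far as the arm can. A call with a number of a shift or a turn outside -1 to 1 is refused whole. A call with a gripper value outside its range is refused whole. The fingers move at their own pace and stop on an object; "newtons" is the grip in N (left out, the last holds). Time passes only in rows, so rows that do not move let the fingers close, or fill a call up. It gives the time, the measured TCP pose, the force, the opening and the grip force at its end, in the units of the state.
- get_obs(): the state, without advancing time (a new reading comes with each control period).
- cams.read_camera(name): name is "scene" or "top"; returns the picture (400x640x3 uint8, red, green, blue); there is no depth.
- cams.camera_params(name): a dict with "K" (3x3 intrinsics, pixels), "extrinsics" (4x4, takes a point from camera to world coordinates). Camera axes: x right, y down, z forward; pixel columns grow to the right and rows downward; lengths in m; the calibration is good to about 2 mm. A picture is of the moment at which its call begins. camera_params takes no time and is no camera call.
- job.hand_in(): hands the job in; it is judged then, once.
The state is a dict: "t": time; "q": joint angles; "joint_vel": joint speeds; "joint_torque": joint torques, N m; "eef_pos": TCP position; "tool_rot": TCP orientation; "contact_force": force on the tool from outside, world axes, zero at the start; "torque": the same for the moment, N m; "gripper_width": opening from 0.0 (shut) to 1.0 (fully open); "grasp_force": force on a finger pad.
Only numpy, scipy, OpenCV 4.12 (cv2) and the standard library are available. Lean on these libraries where they do the work, as an engineer would, in place of code of your own. Each camera call takes 0.05 s, during which the arm holds its last target. There are 200 camera calls.

### The job

Build the pressing stack on the steel riser: first lay the steel plate flat and square between the riser's two end stops, then the ceramic tile flat on the middle of the plate, lengthwise along it. Then stand the larger weight upright on the half of the tile nearer the tall stop, and after it the smaller weight upright on the other half, each in the middle of its half and on the tile's centre line. Do not knock over or shift the black paste tin and the copper nozzle that stand among them.

Things in the scene. Friction and masses are not known exactly. Their poses are not given: they have to be found in the camera images.
- riser_seat (a point): Fixed dark steel block, 48 mm wide (x), 155 mm long (y), turned any way; flat top 20 mm above the table. End stops, 131 mm free between: the tall one at +y is 14 mm thick and rises 35 mm above the flat top, the low one at -y 10 mm thick, 6 mm up. Point: centre of the flat top, z up. The plate overhangs 7 mm on both long sides, for the fingers. Tile halves are centred 24 mm from here along +y and -y.
- plate_center (a point): Loose grey steel plate, 62 x 115 x 8 mm (its x, y, z), 0.47 kg, lying flat on the table. Point at its centre, 4 mm above its underside. To be held across its 62 mm width.
- tile_center (a point): Loose pale ceramic tile, 42 x 95 x 8 mm (its x, y, z), 0.06 kg, lying flat on the table. Point at its centre, 4 mm above its underside.
- big_weight_center (a point): The larger of two loose steel weights: upright round body 43 mm across, a narrower neck and a round flat-topped head 34 mm across from about 55 to 78 mm above its underside; 78 mm high, 0.5 to 0.9 kg. Point on its axis half-way up, 39 mm above its underside, z up the axis. Hold the head, with the fingers closing across the riser's width: the weights end about 10 mm apart.
- small_weight_center (a point): The smaller of two loose turned steel weights: upright round body 33 mm across, a narrower neck and a round flat-topped head 26 mm across from about 50 to 70 mm above its underside; 70 mm high, 0.26 to 0.49 kg. Point on its axis half-way up, 35 mm above its underside, z up the axis. Hold the head.
- tin_center (a point): Loose black round paste tin, 54 mm across and 55 mm high, standing on the table; a bystander to be left alone. Point at its centre.
- nozzle_center (a point): Loose copper gas nozzle, 22 mm across and 66 mm high, standing upright on the table; a bystander to be left alone. Point at its centre.
There are look-alikes about, which are no part of the job. Leave any blue look-alike of the part that bears big_weight_center alone.

How it is judged:
On the way, in this order (a step that is already met when the one before it is completed fails the run):
1. the plate lies flat on the riser between the stops (x of plate_center in the frame of riser_seat between -0.012 and 0.012 m and y of plate_center in the frame of riser_seat between -0.01 and 0.01 m and z of plate_center in the frame of riser_seat between 0.001 and 0.007 m and angle between the y axis of plate_center and the y axis of riser_seat, either way round below 0.15 rad and angle between plate_center's own z axis and vertical below 0.06 rad), for 0.2 s.
2. the tile lies flat on the middle of the plate (all of step 1 and x of tile_center in the frame of plate_center between -0.012 and 0.012 m and y of tile_center in the frame of plate_center between -0.012 and 0.012 m and z of tile_center in the frame of plate_center between 0.005 and 0.011 m and angle between the y axis of tile_center and the y axis of plate_center, either way round below 0.17 rad and angle between tile_center's own z axis and vertical below 0.06 rad), for 0.2 s.
3. the larger weight stands on the tile's half by the tall stop (all of step 2 and x of big_weight_center in the frame of riser_seat between -0.012 and 0.012 m and y of big_weight_center in the frame of riser_seat between 0.011 and 0.04 m and z of big_weight_center in the frame of riser_seat between 0.051 and 0.059 m and angle between big_weight_center's own z axis and vertical below 0.12 rad), for 0.2 s.
4. the smaller weight stands on the other half (all of step 3 and x of small_weight_center in the frame of riser_seat between -0.012 and 0.012 m and y of small_weight_center in the frame of riser_seat between -0.04 and -0.011 m and z of small_weight_center in the frame of riser_seat between 0.047 and 0.055 m and angle between small_weight_center's own z axis and vertical below 0.12 rad), for 0.2 s.
At the end, for the whole second after the job is handed in: Plate flat between the stops (12 mm across, 10 mm along, 0.15 rad); tile flat on its middle (12 mm, 0.17 rad); both weights upright on the tile within 12 mm of the centre line, the larger 11 to 40 mm from the middle towards the tall stop, the smaller as far towards the low stop; all at rest (all of step 4 and linear speed of each of plate, tile, big_weight, small_weight below 0.02 m/s); the robot touches nothing.
It fails at once if the paste tin or the nozzle was shifted by more than 20 mm or tipped (distance of any of tin_center, nozzle_center from where it was at the start of the episode above 0.02 m or angle between any of tin_center, nozzle_center's own z axis and vertical above 0.4 rad).
It also fails if it takes over 120 s, if anything falls off the work surface, if the arm or the gripper's body presses on something with over 40 N, if the wrist force passes 120 N, or if a joint passes its speed limit or range.

## Working session

There is one attempt and no reset: what is moved stays moved. The work goes in short steps, Python scripts to look and compute and a tool call to move; the robot and the scene stay as the last step left them, time stands still between calls to the robot, and variables do not carry over. Pictures are saved under pics/ and viewed, at most 14 in all, crops included, and the job is handed in when it is done.

Besides the shell and the picture viewer there is one more tool, called after "Emit:" as name([rows], argument=value, ...), one row to a line, values as JSON. arm_command: Moves the arm, as the interface text tells. Its arguments: {"type":"object","properties":{"rows":{"type":"array"},"newtons":{"type":"number"}},"required":["rows"]}

```bash
ls; mkdir -p pics; python3 - <<'E'
from station import get_obs,cams,job,bot
import cv2
for n in("scene","top"):
    im=cams.read_camera(n); cv2.imwrite(f"pics/{n}0.png",cv2.cvtColor(im,cv2.COLOR_RGB2BGR))
    p=cams.camera_params(n);print(n,p["K"],p["extrinsics"])
print(bot.grip_point_offset,get_obs())
E
```

```text
pics
scene [[418.59523324   0.         323.83707542]
 [  0.         418.59523324 198.73261968]
 [  0.           0.           1.        ]] [[ 6.52511998e-01 -3.22761517e-01  6.85604183e-01 -1.04212678e-01]
 [-7.57777883e-01 -2.78974930e-01  5.89869196e-01 -6.93084379e-01]
 [ 8.79301887e-04 -9.04432414e-01 -4.26616028e-01  4.50816247e-01]
 [ 0.00000000e+00  0.00000000e+00  0.00000000e+00  1.00000000e+00]]
top [[464.00127538   0.         319.12275584]
 [  0.         464.00127538 192.95693294]
 [  0.           0.           1.        ]] [[-1.08046396e-02 -9.96825461e-01  7.88813073e-02  4.02693826e-01]
 [-9.99941364e-01  1.07136761e-02 -1.57630358e-03 -1.46765455e-01]
 [ 7.26190765e-04 -7.88937135e-02 -9.96882769e-01  1.16962412e+00]
 [ 0.00000000e+00  0.00000000e+00  0.00000000e+00  1.00000000e+00]]
0.0187 {'t': 0.1, 'q': array([-1.28914011,  0.47773091,  0.02235316,  1.55635612, -0.01150346,
        1.10927855, -0.08307323]), 'joint_vel': array([ 0.00095202, -0.00220796,  0.00093743, -0.0003947 ,  0.00058361,
       -0.00087906, -0.00010306]), 'joint_torque': array([ 3.60507336e-03, -5.97757459e+01,  1.61293220e+00, -2.81952953e+01,
        1.27371130e-02,  5.06044395e-03,  3.16437274e-05]), 'eef_pos': array([0.25628853, 0.62387904, 0.2304126 ]), 'tool_rot': array([-9.91440024e-05,  1.93629290e-01,  9.81074422e-01, -8.16313410e-04]), 'contact_force': array([ 0.72793435, -0.10177297, -0.5424345 ]), 'torque': array([-0.01708972, -0.04503825,  0.03268433]), 'grasp_force': 0.0, 'gripper_width': 1.0015342235634643}
```

View pics/scene0.png

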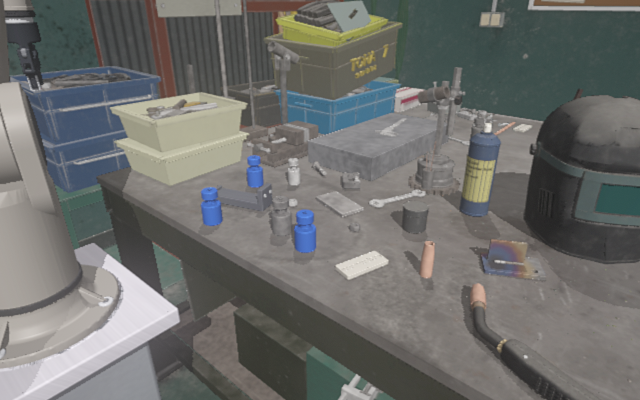

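View pics/top0.png

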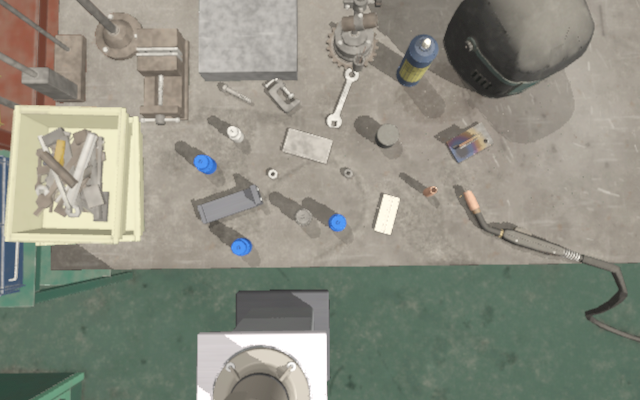

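The top view shows the riser at (230,203) and the plate at (307,146). The tile is at (387,214), the tin at (387,135) and the nozzle at (431,190).

There are five candidates for the weights:
- Grey at (303,216): fits the larger steel weight, because it is steel-coloured.
- Pale at (234,133): fits the smaller weight.
- Blue at (205,164), (241,247) and (337,222): look-alikes, to be left alone.

I'll confirm this in an enlarged crop.

```bash
python3 - <<'E'
import cv2,numpy as np
a=cv2.imread("pics/top0.png")[105:260,185:445]; b=cv2.imread("pics/scene0.png")[150:285,195:445]
a=cv2.resize(a,None,fx=2,fy=2,interpolation=3);a=cv2.resize(a,(520,310));b=cv2.resize(b,(520,281),interpolation=3)
cv2.imwrite("pics/c0.png",np.vstack([a,b]))
E
```

```text
(no output)
```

View pics/c0.png

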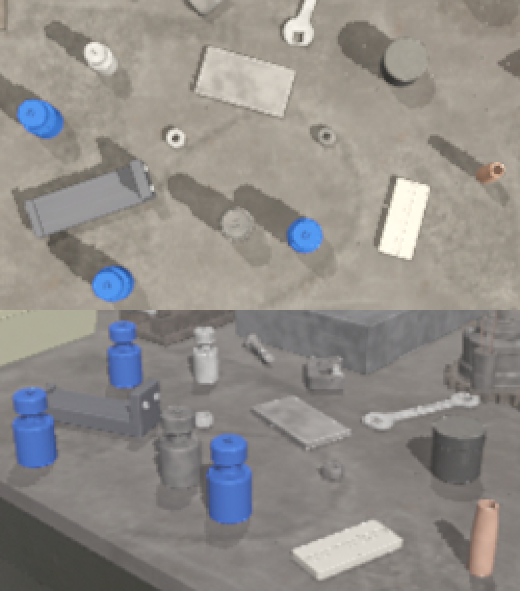

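The crop confirms it. The big weight is the grey one at (303,216), the small weight is the pale one at (234,133), and the blue ones are decoys. The riser's tall stop is its right-hand end, near (255,195). Next I measure.

```bash
cat > h.py <<'E'
import cv2,numpy as np
from station import get_obs,cams,job,bot
def ray(n,uv,z):
    p=cams.camera_params(n);E=p["extrinsics"];d=E[:3,:3]@np.linalg.inv(p["K"])@[uv[0],uv[1],1]
    return E[:3,3]+d*(z-E[2,3])/d[2]
def proj(n,P):
    p=cams.camera_params(n);E=p["extrinsics"];c=p["K"]@(E[:3,:3].T@(np.array(P)-E[:3,3]));return c[:2]/c[2]
def shot(n,name):
    im=cv2.cvtColor(cams.read_camera(n),cv2.COLOR_RGB2BGR);cv2.imwrite(f"pics/{name}.png",im);return im
def rect(n,mask,box,z):
    x0,y0,x1,y1=box;m=np.zeros_like(mask);m[y0:y1,x0:x1]=mask[y0:y1,x0:x1]
    cs=cv2.findContours(m,0,2)[0];c=max(cs,key=cv2.contourArea)
    P=np.array([ray(n,q[0],z)[:2] for q in c],np.float32)
    (cx,cy),(w,h),a=cv2.minAreaRect(P)
    b=cv2.boxPoints(((cx,cy),(w,h),a));e=[b[1]-b[0],b[2]-b[1]];l=max(e,key=np.linalg.norm)
    print(box,"c",round(cx,4),round(cy,4),"size",round(w,4),round(h,4),"long axis deg",round(np.degrees(np.arctan2(l[1],l[0]))%180,1),"n",cv2.contourArea(c))
    return c
E
python3 - <<'E'
from h import *
im=cv2.imread("pics/top0.png");hsv=cv2.cvtColor(im,cv2.COLOR_BGR2HSV)
for n,q in dict(plate=(307,146),table=(340,200),riser=(225,207),rtop=(253,192),big=(303,216),bigt=(312,222),small=(234,133),tile=(387,214),tab2=(270,150)).items(): print(n,q,im[q[1],q[0]],hsv[q[1],q[0]])
k=np.ones((3,3),np.uint8)
b,g,r=[im[:,:,i].astype(int) for i in range(3)]
M=dict(tile=((im.min(2)>170),(365,185,410,240),.008),
 plate=(((r-b<14)&(g>115)),(275,122,340,170),.008),
 riser=(((r-b<3)&(g<115)),(190,178,270,228),.02),
 big=((r-b<14)&(g>75),(288,202,318,230),.078),
 small=((im.min(2)>150),(220,120,250,148),.07),
 tin=(((r-b<12)&(g<120)),(370,120,402,150),.055),
 noz=((r-b>45),(418,178,442,200),.066))
out=im.copy()
for n,(m,bx,z) in M.items():
    m=cv2.morphologyEx(m.astype(np.uint8)*255,cv2.MORPH_OPEN,k);print(n,end=" ")
    try: cv2.drawContours(out,[rect("top",m,bx,z)],-1,(0,0,255),1)
    except Exception as e: print(e)
cv2.imwrite("pics/o0.png",cv2.resize(out[105:260,185:445],(780,465),interpolation=0))
E
```

```text
plate (307, 146) [176 186 193] [ 18  22 193]
table (340, 200) [147 158 165] [ 18  28 165]
riser (225, 207) [153 153 155] [  0   3 155]
rtop (253, 192) [152 150 151] [135   3 152]
big (303, 216) [156 165 171] [ 18  22 171]
bigt (312, 222) [135 146 154] [ 17  31 154]
small (234, 133) [229 238 242] [ 21  14 242]
tile (387, 214) [235 251 255] [ 24  20 255]
tab2 (270, 150) [149 159 167] [ 17  27 167]
tile (365, 185, 410, 240) c 0.4403 -0.3173 size 0.0437 0.0964 long axis deg 163.7 n 620.0
plate max() iterable argument is empty
riser (190, 178, 270, 228) c 0.4918 0.0278 size 0.0278 0.0157 long axis deg 18.4 n 50.5
big max() iterable argument is empty
small (220, 120, 250, 148) c 0.6281 0.0561 size 0.0453 0.0484 long axis deg 149.4 n 216.0
tin (370, 120, 402, 150) c 0.6118 -0.296 size 0.0344 0.0122 long axis deg 43.7 n 40.5
noz (418, 178, 442, 200) c 0.4919 -0.4096 size 0.0217 0.0192 long axis deg 89.4 n 57.5
```

View pics/o0.png

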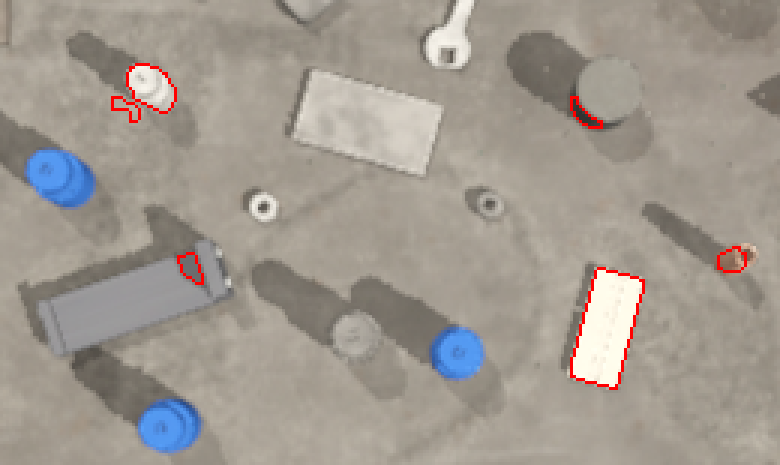

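```bash
python3 - <<'E'
from h import *
im=cv2.imread("pics/top0.png")
k=np.ones((3,3),np.uint8)
b,g,r=[im[:,:,i].astype(int) for i in range(3)]
M=dict(plate=(g>174,(275,122,340,170),.008),
 riser=((r-b<8),(190,178,262,228),.02),
 small=((im.min(2)>205),(224,122,246,146),.07))
out=im.copy()
for n,(m,bx,z) in M.items():
    m=cv2.morphologyEx(m.astype(np.uint8)*255,cv2.MORPH_CLOSE,k);m=cv2.morphologyEx(m,cv2.MORPH_OPEN,k);print(n,end=" ")
    cv2.drawContours(out,[rect("top",m,bx,z)],-1,(0,0,255),1)
cv2.imwrite("pics/o1.png",cv2.resize(out[105:260,185:445],(780,465),interpolation=0))
c=lambda x,y:((x-1)/3+185,(y-1)/3+105)
print("plate corners",[ray("top",c(*q),.008)[:2].round(4) for q in((311,70),(442,104),(425,174),(292,138))])
# riser flat top: corners at low-stop outer(top 26mm), tall stop top z=.055
print("low stop",[ray("top",c(*q),.026)[:2].round(4) for q in((41,306),(56,355))],"tall top",[ray("top",c(*q),.055)[:2].round(4) for q in((195,242),(213,238),(231,290),(214,298))])
for n,q,z in(("big",(356,334),.078),("small",(146,80),.07),("tin",(608,91),.055),("noz",(746,252),.066)):print(n,ray("top",c(*q),z)[:2].round(4))
# scene cross-check: body-bottom
s=lambda x,y:(x/520*250+195,(y-310)/281*135+150)
print("scene heads top: big",ray("scene",s(179,411),.078)[:2].round(4),"small",ray("scene",s(205,332),.07)[:2].round(4))
E
```

```text
plate (275, 122, 340, 170) c 0.6161 -0.1196 size 0.1159 0.0629 long axis deg 73.3 n 1032.5
riser (190, 178, 262, 228) c 0.4676 0.0742 size 0.0526 0.1579 long axis deg 110.2 n 1176.0
small (224, 122, 246, 146) c 0.6386 0.0545 size 0.035 0.0219 long axis deg 58.3 n 92.5
plate corners [array([ 0.6609, -0.0722]), array([ 0.6306, -0.1827]), array([ 0.5711, -0.1676]), array([ 0.6029, -0.0559])]
low stop [array([0.4625, 0.1497]), array([0.4221, 0.137 ])] tall top [array([0.5111, 0.0188]), array([0.5142, 0.0044]), array([ 0.4722, -0.0101]), array([0.4659, 0.0036])]
big [ 0.4351 -0.1108]
small [0.6404 0.056 ]
tin [ 0.6306 -0.3161]
noz [ 0.4974 -0.4214]
scene heads top: big [ 0.4373 -0.1093] small [0.6346 0.0483]
```

View pics/o1.png

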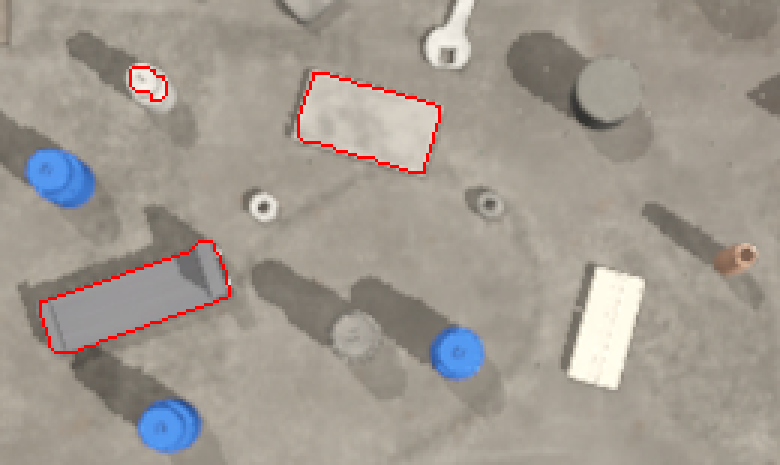

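The overlay fits. The plate measures 116x63 mm, centred at (0.616,-0.120), with its long axis at 73.3°. The riser is 155 mm long, its seat is at about (0.467,0.072), and its axis is at 109.2° with the tall stop towards -y. The tile is at (0.440,-0.317) with its axis at 163.7°. Moving now.

Emit:
arm_command([
  [[85,0,0,0.9,0],[85,0,0,0.9,0],[85,0.3,-0.62,0,-0.92],[85,0.3,-0.62,0,-0.92],[85,0.3,-0.62,0,-0.92],[85,0.3,-0.62,0,-0.92],[85,0.3,-0.62,0,-0.92],[85,0.3,-0.62,0,-0.92],[85,0.3,-0.62,0,-0.92],[85,0.3,-0.62,0,-0.92]],
], newtons=60)

```text
t: 1.35
eef_pos: [0.4008, 0.3253, 0.339]
tool_rot: [-0.0, 0.471, 0.882, -0.0]
contact_force: [0.6, -0.8, -0.2]
gripper_width: 0.994
grasp_force: 0.0
```

Emit:
arm_command([
  [[85,0.36,-0.74,0,-1],[85,0.36,-0.74,0,-1],[85,0.36,-0.74,0,-1],[85,0.36,-0.74,0,-1],[85,0.36,-0.74,-0.2,-1],[85,0.36,-0.74,-0.4,-1],[85,0.36,-0.74,-0.6,-1],[85,0.36,-0.74,-0.7,-1],[76,0.36,-0.74,-0.7,-1],[76,0.36,-0.74,-0.7,-1]],
])

```text
t: 2.6
eef_pos: [0.6146, -0.1134, 0.1441]
tool_rot: [-0.0, 0.777, 0.629, -0.0]
contact_force: [-0.1, 1.0, -0.4]
gripper_width: 0.89
grasp_force: 0.0
```

Emit:
arm_command([
  [[76,0,0,-0.4,-1],[76,0,0,-0.4,0],[76,0,0,-0.4,0],[76,0,0,-0.2,0],[76,0,0,0,0],[76,0,0,0,0],[76,0,0,0,0],[76,0,0,0,0],[76,0,0,0,0],[76,0,0,0,0]],
])

```text
t: 3.85
eef_pos: [0.6142, -0.1124, 0.0619]
tool_rot: [0.0, 0.801, 0.598, 0.0]
contact_force: [-0.2, 0.1, -0.3]
gripper_width: 0.89
grasp_force: 0.0
```

Emit:
arm_command([
  [[76,0.03,-0.125,-0.4,0],[76,0,0,-0.3,0],[76,0,0,-0.2,0],[76,0,0,-0.1,0],[76,0,0,-0.07,0],[76,0,0,0,0],[76,0,0,0,0],[76,0,0,0,0],[76,0,0,0,0],[76,0,0,0,0]],
])

```text
t: 5.1
eef_pos: [0.616, -0.1199, -0.0023]
tool_rot: [0.0, 0.801, 0.598, 0.0]
contact_force: [-0.6, 0.2, 0.1]
gripper_width: 0.884
grasp_force: 0.0
```

```bash
python3 - <<'E'
from h import *
s=shot("scene","s1")[120:290,270:470]; t=shot("top","t1")[90:200,240:380]
a=cv2.resize(s,(400,340),interpolation=3);b=cv2.resize(t,(400,314),interpolation=3)
cv2.imwrite("pics/c1.png",np.hstack([a[:314],b]))
E
```

```text
(no output)
```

View pics/c1.png

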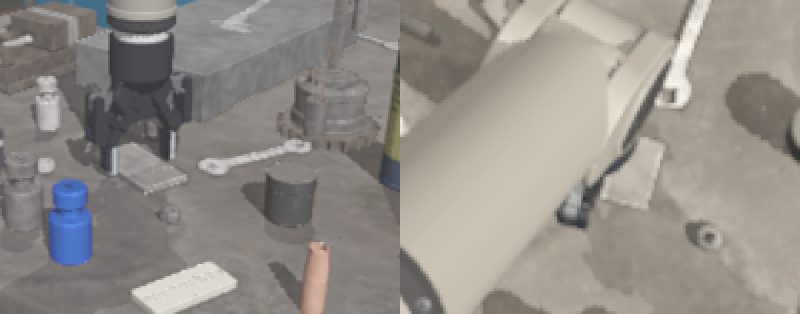

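The crop at left shows the fingers straddling the plate near its middle. Closing.

Emit:
arm_command([
  [[50,0,0,0,0],[50,0,0,0,0],[50,0,0,0,0],[50,0,0,0,0],[50,0,0,0,0],[50,0,0,0.1,0],[50,0,0,0.2,0],[50,0,0,0.4,0],[50,0,0,0.6,0],[50,0,0,0,0]],
], newtons=80)

```text
t: 6.45
eef_pos: [0.618, -0.1207, 0.0785]
tool_rot: [0.002, 0.801, 0.598, 0.002]
contact_force: [0.8, 0.9, -4.6]
gripper_width: 0.687
grasp_force: 87.3
```

Emit:
arm_command([
  [[50,0,0,0.5,0],[50,0,0,0.5,0],[50,-0.31,0.4,0,0.97],[50,-0.31,0.4,0,0.97],[50,-0.31,0.4,0,0.97],[50,-0.31,0.4,0,0.97],[50,-0.31,0.4,0,0.97],[50,-0.31,0.4,0,0.97],[50,-0.31,0.4,0,0.97],[50,-0.31,0.4,0,0.97]],
])

```text
t: 7.7
eef_pos: [0.4657, 0.0726, 0.1347]
tool_rot: [-0.0, 0.579, 0.815, -0.001]
contact_force: [-0.1, 0.4, -4.5]
gripper_width: 0.69
grasp_force: 88.5
```

Emit:
arm_command([
  [[50,0,0,0,0],[50,0,0,0,0],[50,0,0,-0.4,0],[50,0,0,-0.4,0],[50,0,0,0,0],[50,0,0,0,0],[50,0,0,0,0],[50,0,0,0,0],[50,0,0,0,0],[50,0,0,0,0]],
])

```text
t: 8.95
eef_pos: [0.4672, 0.0721, 0.0878]
tool_rot: [0.0, 0.58, 0.815, 0.0]
contact_force: [-0.0, 0.3, -4.9]
gripper_width: 0.688
grasp_force: 88.5
```

```bash
python3 - <<'E'
from h import *
s=shot("scene","s2")[130:250,180:340]; t=shot("top","t2")[150:260,180:320]
a=cv2.resize(s,(400,300),interpolation=3);b=cv2.resize(t,(400,300),interpolation=3)
cv2.imwrite("pics/c2.png",np.hstack([a,b]));o=get_obs();print(o["eef_pos"],o["tool_rot"])
E
```

```text
[0.46719566 0.07209295 0.08767816] [1.86384714e-05 5.80105120e-01 8.14541617e-01 5.41325646e-05]
```

View pics/c2.png

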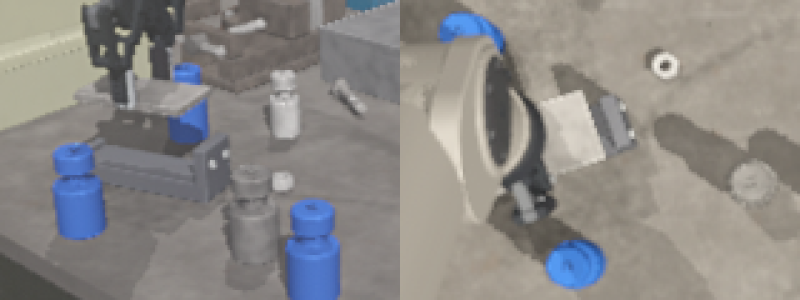

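```bash
python3 - <<'E'
from h import *
im=cv2.imread("pics/t2.png");m=(im[:,:,1]>176).astype(np.uint8)*255
m=cv2.morphologyEx(m,cv2.MORPH_OPEN,np.ones((3,3),np.uint8))
c=rect("top",m,(228,180,257,212),.098)
P=np.array([ray("top",q[0],.098)[:2] for q in c]);u=np.array([.329,-.944]);n=np.array([.944,.329]);d=P-[.4672,.0721]
print("along max",(d@u).max(),np.sort(d@u)[-6:],"across at far end",[((d@n)[(d@u)>.03]).min(),((d@n)[(d@u)>.03]).max()])
E
```

```text
(228, 180, 257, 212) c 0.4787 0.0355 size 0.0627 0.0372 long axis deg 18.4 n 354.0
along max 0.057290978727948666 [0.0567633  0.05686862 0.05697405 0.05707958 0.05718523 0.05729098] across at far end [np.float64(-0.03265267281603537), np.float64(0.030330705257837386)]
```

Emit:
arm_command([
  [[50,0,0,-0.4,0.1],[50,0,0,-0.35,0],[50,0,0,-0.2,0],[50,0,0,-0.1,0],[50,0,0,-0.05,0],[50,0,0,-0.03,0],[50,0,0,-0.01,0],[50,0,0,0,0],[50,0,0,0,0],[50,0,0,0,0]],
])

```text
t: 10.3
eef_pos: [0.4672, 0.0721, 0.0193]
tool_rot: [0.0, 0.577, 0.817, 0.0]
contact_force: [0.2, -0.3, -4.2]
gripper_width: 0.689
grasp_force: 88.5
```

Emit:
arm_command([
  [[50,0,0,-0.02,0],[50,0,0,-0.02,0],[50,0,0,0,0],[50,0,0,0,0],[50,0,0,0,0],[50,0,0,0,0],[50,0,0,0,0],[50,0,0,0,0],[50,0,0,0,0],[50,0,0,0,0]],
])

```text
t: 11.55
eef_pos: [0.4674, 0.0721, 0.0184]
tool_rot: [-0.0, 0.577, 0.817, 0.001]
contact_force: [-6.8, -1.4, 21.9]
gripper_width: 0.69
grasp_force: 91.7
```

Emit:
arm_command([
  [[76,0,0,0,0],[76,0,0,0,0],[76,0,0,0,0],[76,0,0,0,0],[76,0,0,0.3,0],[76,0,0,0.6,0],[76,0,0,0.9,0],[76,0,0,0.6,0],[76,0,0,0,0],[76,0,0,0,0]],
])

```text
t: 12.8
eef_pos: [0.4667, 0.0721, 0.1603]
tool_rot: [-0.0, 0.577, 0.817, -0.0]
contact_force: [0.7, -0.5, 0.1]
gripper_width: 0.89
grasp_force: 0.0
```

Emit:
arm_command([
  [[76,-0.037,-0.54,0,0.985],[76,-0.037,-0.54,0,0.985],[76,-0.037,-0.54,0,0.985],[76,-0.037,-0.54,0,0.985],[76,-0.037,-0.54,0,0.985],[76,-0.037,-0.54,0,0.985],[76,-0.037,-0.54,0,0.985],[76,-0.037,-0.54,0,0.985],[76,-0.037,-0.54,0,0.985],[76,-0.037,-0.54,0,0.985]],
])

```text
t: 14.05
eef_pos: [0.4438, -0.2526, 0.1591]
tool_rot: [-0.002, 0.218, 0.976, 0.0]
contact_force: [1.6, -0.0, 0.1]
gripper_width: 0.889
grasp_force: 0.0
```

Emit:
arm_command([
  [[76,-0.037,-0.54,0,0.985],[76,-0.037,-0.54,0,0.985],[66,0,0,-0.5,0],[66,0,0,-0.5,0],[66,0,0,-0.5,0],[66,0,0,0,0],[66,0,0,0,0],[66,0,0,0,0],[66,0,0,0,0],[66,0,0,0,0]],
])

```text
t: 15.3
eef_pos: [0.4409, -0.3168, 0.0714]
tool_rot: [0.0, 0.142, 0.99, -0.0]
contact_force: [0.5, -0.9, 0.3]
gripper_width: 0.777
grasp_force: 0.0
```

```bash
python3 - <<'E'
from h import *
s=shot("scene","s3")[130:330,180:440]; t=shot("top","t3")[150:260,180:320]
a=cv2.resize(s,(416,320),interpolation=3);b=cv2.resize(t,(384,320),interpolation=3)
cv2.imwrite("pics/c3.png",np.hstack([a,b]))
im=cv2.imread("pics/t3.png");m=(im[:,:,1]>176).astype(np.uint8)*255
m=cv2.morphologyEx(m,cv2.MORPH_OPEN,np.ones((3,3),np.uint8))
rect("top",m,(195,178,262,232),.028)
E
```

```text
(195, 178, 262, 232) c 0.4663 0.0721 size 0.0636 0.1152 long axis deg 109.5 n 1056.0
```

View pics/c3.png

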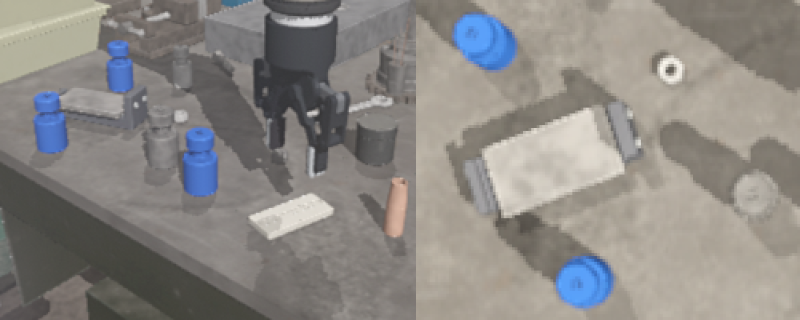

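Emit:
arm_command([
  [[60,0,0,-0.4,0],[60,0,0,-0.35,0],[60,0,0,-0.25,0],[60,0,0,-0.12,0],[60,0,0,-0.06,0],[60,0,0,0,0],[60,0,0,0,0],[60,0,0,0,0],[60,0,0,0,0],[60,0,0,0,0]],
])

```text
t: 16.65
eef_pos: [0.4406, -0.3167, 0.0001]
tool_rot: [0.0, 0.142, 0.99, 0.0]
contact_force: [-0.5, -0.3, -0.2]
gripper_width: 0.701
grasp_force: 0.0
```

Emit:
arm_command([
  [[35,0,0,0,0],[35,0,0,0,0],[35,0,0,0,0],[35,0,0,0,0],[35,0,0,0,0],[35,0,0,0.1,0],[35,0,0,0.3,0],[35,0,0,0.6,0],[35,0,0,0.6,0],[35,0,0,0,0]],
], newtons=40)

```text
t: 17.9
eef_pos: [0.4424, -0.3181, 0.0995]
tool_rot: [0.003, 0.142, 0.99, -0.001]
contact_force: [-0.1, -0.4, -0.2]
gripper_width: 0.474
grasp_force: 40.7
```

Emit:
arm_command([
  [[35,0,0,0.6,0],[35,0,0,0.4,0],[35,0.036,0.54,0,-0.985],[35,0.036,0.54,0,-0.985],[35,0.036,0.54,0,-0.985],[35,0.036,0.54,0,-0.985],[35,0.036,0.54,0,-0.985],[35,0.036,0.54,0,-0.985],[35,0.036,0.54,0,-0.985],[35,0.036,0.54,0,-0.985]],
])

```text
t: 19.15
eef_pos: [0.4573, -0.0564, 0.1557]
tool_rot: [-0.0, 0.443, 0.897, -0.0]
contact_force: [-0.1, 0.1, -0.5]
gripper_width: 0.475
grasp_force: 40.8
```

Emit:
arm_command([
  [[35,0.036,0.54,0,-0.985],[35,0.036,0.54,0,-0.985],[35,0.036,0.54,0,-0.985],[35,0.036,0.54,0,-0.985],[35,0,0,-0.5,0],[35,0,0,-0.5,0],[35,0,0,-0.1,0],[35,0,0,0,0],[35,0,0,0,0],[35,0,0,0,0]],
])

```text
t: 20.4
eef_pos: [0.4671, 0.0722, 0.0909]
tool_rot: [0.0, 0.577, 0.817, 0.001]
contact_force: [-1.4, -0.5, 0.2]
gripper_width: 0.48
grasp_force: 40.8
```

```bash
python3 - <<'E'
from h import *
t=shot("top","t4");z=.085+.0085
im=t;m=(im[:,:,0]>215).astype(np.uint8)*255
m=cv2.morphologyEx(m,cv2.MORPH_OPEN,np.ones((3,3),np.uint8))
o=get_obs();p=o["eef_pos"];print(p,o["tool_rot"]);z=p[2]+.008
c=rect("top",m,(195,175,265,232),z)
P=np.array([ray("top",q[0],z)[:2] for q in c]);u=np.array([.334,-.943]);n=np.array([.943,.334]);d=P-p[:2]
print("along max",np.sort(d@u)[-5:],"across",[((d@n)[(d@u)>.03]).min(),((d@n)[(d@u)>.03]).max()])
E
```

```text
[0.46693647 0.07216962 0.0907213 ] [3.31227799e-04 5.76913475e-01 8.16804942e-01 6.47856419e-04]
(195, 175, 265, 232) c 0.4782 0.0379 size 0.0398 0.0262 long axis deg 18.4 n 147.5
along max [0.04806835 0.04856299 0.0487013  0.04905678 0.04919523] across [np.float64(-0.020857904327445952), np.float64(0.018939838533896296)]
```

Emit:
arm_command([
  [[35,0,0,-0.4,0],[35,0,0,-0.3,0],[35,0,0,-0.2,0],[35,0,0,-0.08,0],[35,0,0,-0.04,0],[35,0,0,-0.01,0],[35,0,0,0,0],[35,0,0,0,0],[35,0,0,0,0],[35,0,0,0,0]],
])

```text
t: 21.7
eef_pos: [0.4668, 0.0721, 0.0288]
tool_rot: [0.0, 0.577, 0.817, 0.0]
contact_force: [-0.8, -0.7, 6.4]
gripper_width: 0.474
grasp_force: 41.5
```

Emit:
arm_command([
  [[60,0,0,0,0],[60,0,0,0,0],[60,0,0,0,0],[60,0,0,0,0],[60,0,0,0.3,0],[60,0,0,0.6,0],[60,0,0,0.9,0],[60,0,0,0.4,0],[60,0,0,0,0],[60,0,0,0,0]],
])

```text
t: 22.95
eef_pos: [0.4658, 0.0721, 0.1595]
tool_rot: [-0.0, 0.577, 0.817, -0.0]
contact_force: [-0.7, 0.2, 0.1]
gripper_width: 0.702
grasp_force: 0.0
```

Emit:
arm_command([
  [[60,-0.083,-0.505,0,0],[60,-0.083,-0.505,0,0],[60,-0.083,-0.505,0,0],[60,-0.083,-0.505,0,0],[60,-0.083,-0.505,0,0],[60,-0.083,-0.505,0,0],[60,0,0,-0.4,0],[60,0,0,-0.4,0],[60,0,0,0,0],[60,0,0,0,0]],
])

```text
t: 24.2
eef_pos: [0.4364, -0.1099, 0.1122]
tool_rot: [-0.0, 0.577, 0.817, -0.0]
contact_force: [-0.5, -0.3, -0.3]
gripper_width: 0.704
grasp_force: 0.0
```

```bash
python3 - <<'E'
from h import *
s=shot("scene","s5")[130:270,220:380]; t=shot("top","t5")
cv2.imwrite("pics/c5.png",np.hstack([cv2.resize(s,(400,350),interpolation=3),cv2.resize(t[150:260,190:330],(400,350),interpolation=3)]))
m=cv2.morphologyEx((t[:,:,0]>215).astype(np.uint8)*255,cv2.MORPH_OPEN,np.ones((3,3),np.uint8))
rect("top",m,(195,175,265,232),.036)
E
```

```text
(195, 175, 265, 232) c 0.4663 0.0709 size 0.0409 0.092 long axis deg 109.7 n 523.0
```

View pics/c5.png

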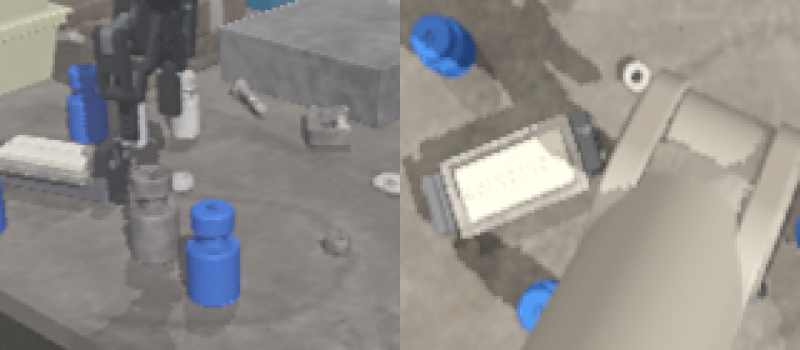

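Emit:
arm_command([
  [[60,0,0,-0.3,0],[60,0,0,-0.3,0],[60,0,0,-0.25,0],[60,0,0,-0.15,0],[60,0,0,-0.07,0],[60,0,0,0,0],[60,0,0,0,0],[60,0,0,0,0],[60,0,0,0,0],[60,0,0,0,0]],
])

```text
t: 25.55
eef_pos: [0.4366, -0.1097, 0.0481]
tool_rot: [0.0, 0.577, 0.817, 0.0]
contact_force: [1.0, 0.5, -0.8]
gripper_width: 0.706
grasp_force: 0.0
```

Emit:
arm_command([
  [[25,0,0,0,0],[25,0,0,0,0],[25,0,0,0,0],[25,0,0,0,0],[25,0,0,0,0],[25,0,0,0,0],[25,0,0,0.1,0],[25,0,0,0.2,0],[25,0,0,0.2,0],[25,0,0,0,0]],
], newtons=80)

```text
t: 26.8
eef_pos: [0.4374, -0.1097, 0.0791]
tool_rot: [0.001, 0.577, 0.817, 0.001]
contact_force: [0.9, 0.3, -7.1]
gripper_width: 0.363
grasp_force: 79.2
```

Emit:
arm_command([
  [[25,0,0,0.4,0],[25,0,0,0.5,0],[25,0,0,0.3,0],[25,0.107,0.44,0,0],[25,0.107,0.44,0,0],[25,0.107,0.44,0,0],[25,0.107,0.44,0,0],[25,0.107,0.44,0,0],[25,0.107,0.44,0,0],[25,0,0,0,0]],
])

```text
t: 28.05
eef_pos: [0.4752, 0.0512, 0.1497]
tool_rot: [-0.0, 0.575, 0.818, 0.0]
contact_force: [0.0, -0.7, -7.3]
gripper_width: 0.36
grasp_force: 81.3
```

Emit:
arm_command([
  [[25,0,0,0,0],[25,0,0,-0.4,0],[25,0,0,-0.3,0],[25,0,0,0,0],[25,0,0,0,0],[25,0,0,0,0],[25,0,0,0,0],[25,0,0,0,0],[25,0,0,0,0],[25,0,0,0,0]],
])

```text
t: 29.3
eef_pos: [0.4751, 0.0487, 0.108]
tool_rot: [0.0, 0.577, 0.817, 0.0]
contact_force: [-0.2, 0.4, -6.6]
gripper_width: 0.361
grasp_force: 81.3
```

```bash
python3 - <<'E'
from h import *
s=shot("scene","s6")[100:230,180:330]; t=shot("top","t6")
cv2.imwrite("pics/c6.png",np.hstack([cv2.resize(s,(400,347),interpolation=3),cv2.resize(t[150:260,190:330],(400,347),interpolation=3)]))
E
```

```text
(no output)
```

View pics/c6.png

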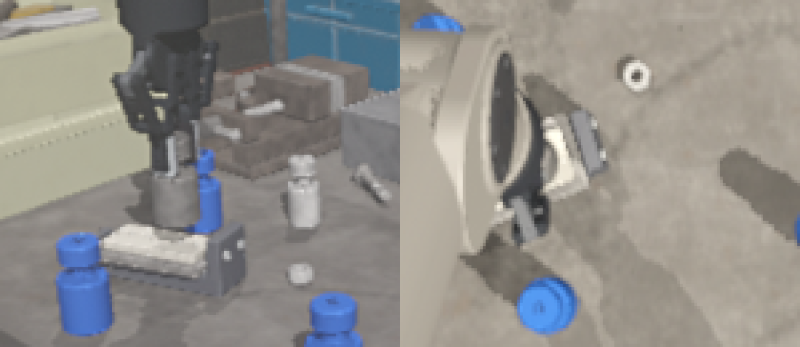

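The big weight hangs upright above the half of the tile by the tall stop. Lowering.

Emit:
arm_command([
  [[25,0,0,-0.15,0],[25,0,0,-0.1,0],[25,0,0,-0.06,0],[25,0,0,-0.04,0],[25,0,0,-0.03,0],[25,0,0,0,0],[25,0,0,0,0],[25,0,0,0,0],[25,0,0,0,0],[25,0,0,0,0]],
])

```text
t: 30.65
eef_pos: [0.4751, 0.0487, 0.0852]
tool_rot: [0.0, 0.577, 0.817, 0.0]
contact_force: [0.3, 0.3, -6.9]
gripper_width: 0.36
grasp_force: 81.4
```

Emit:
arm_command([
  [[25,0,0,-0.015,0],[25,0,0,-0.01,0],[25,0,0,0,0],[25,0,0,0,0],[25,0,0,0,0],[25,0,0,0,0],[25,0,0,0,0],[25,0,0,0,0],[25,0,0,0,0],[25,0,0,0,0]],
])

```text
t: 31.9
eef_pos: [0.4754, 0.0484, 0.085]
tool_rot: [-0.0, 0.577, 0.817, 0.001]
contact_force: [-5.6, -1.6, 13.5]
gripper_width: 0.361
grasp_force: 83.7
```

Emit:
arm_command([
  [[56,0,0,0,0],[56,0,0,0,0],[56,0,0,0,0],[56,0,0,0,0],[56,0,0,0.2,0],[56,0,0,0.4,0],[56,0,0,0.6,0],[56,0,0,0.3,0],[56,0,0,0,0],[56,0,0,0,0]],
])

```text
t: 33.15
eef_pos: [0.4746, 0.0487, 0.1733]
tool_rot: [-0.0, 0.577, 0.817, -0.0]
contact_force: [-1.0, 0.6, -0.1]
gripper_width: 0.653
grasp_force: 0.0
```

Emit:
arm_command([
  [[56,0.54,0.012,0,0],[56,0.54,0.012,0,0],[56,0.54,0.012,0,0],[56,0.54,0.012,0,0],[56,0.54,0.012,0,0],[56,0,0,-0.3,0],[56,0,0,-0.4,0],[56,0,0,-0.25,0],[56,0,0,0,0],[56,0,0,0,0]],
])

```text
t: 34.4
eef_pos: [0.6372, 0.0521, 0.1172]
tool_rot: [0.0, 0.577, 0.817, 0.0]
contact_force: [0.9, 0.0, -0.4]
gripper_width: 0.652
grasp_force: 0.0
```

```bash
python3 - <<'E'
from h import *
im=cv2.imread("pics/s3.png");s=shot("scene","s7"); t=shot("top","t7")
cv2.imwrite("pics/c7.png",np.hstack([cv2.resize(s[110:240,190:340],(400,347),interpolation=3),cv2.resize(t[90:240,185:335],(347,347),interpolation=3)]))
s6=cv2.imread("pics/s6.png")
m=cv2.morphologyEx((s6.min(2)>125).astype(np.uint8)*255,cv2.MORPH_OPEN,np.ones((3,3),np.uint8))
x0,y0,x1,y1=280,150,310,192;m=m[y0:y1,x0:x1];print([ (np.array(np.where(m[r])).min()+x0,np.where(m[r])[0].max()+x0,r+y0) for r in range(0,42,2) if m[r].any()])
for z in(0,.0601,.07):print(z,proj("scene",(.6400,.0555,z)),proj("scene",(.6346,.0483,z)),proj("top",(.64,.0555,z)))
E
```

```text
[(np.int64(289), np.int64(308), 158), (np.int64(288), np.int64(308), 160), (np.int64(289), np.int64(309), 162), (np.int64(286), np.int64(309), 164), (np.int64(280), np.int64(309), 166), (np.int64(280), np.int64(309), 168), (np.int64(287), np.int64(309), 170), (np.int64(280), np.int64(309), 172), (np.int64(280), np.int64(309), 174), (np.int64(280), np.int64(309), 176), (np.int64(280), np.int64(309), 178), (np.int64(280), np.int64(307), 180), (np.int64(280), np.int64(306), 182), (np.int64(280), np.int64(299), 184), (np.int64(280), np.int64(309), 186), (np.int64(298), np.int64(309), 188), (np.int64(296), np.int64(309), 190)]
0 [293.81814907 183.61999502] [294.32007593 184.89641279] [238.54906032 137.28287523]
0.0601 [293.14978888 162.93062969] [293.65851983 164.08842077] [234.27402264 132.35996076]
0.07 [293.03674228 159.43122582] [293.54660309 160.56829229] [233.52572663 131.49826139]
```

View pics/c7.png

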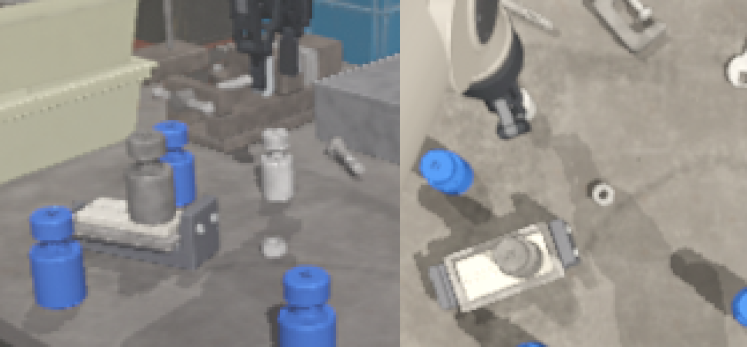

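The big weight stands upright on the tall-stop half. The small weight's head is at scene (293,160), which fits (0.639,0.054). Descending on it.

Emit:
arm_command([
  [[56,0.03,0.03,-0.3,0],[56,0,0,-0.3,0],[56,0,0,-0.3,0],[56,0,0,-0.2,0],[56,0,0,-0.13,0],[56,0,0,0,0],[56,0,0,0,0],[56,0,0,0,0],[56,0,0,0,0],[56,0,0,0,0]],
])

```text
t: 35.75
eef_pos: [0.639, 0.0541, 0.0431]
tool_rot: [0.0, 0.577, 0.817, 0.0]
contact_force: [0.2, 0.6, 0.7]
gripper_width: 0.655
grasp_force: 0.0
```

Emit:
arm_command([
  [[15,0,0,0,0],[15,0,0,0,0],[15,0,0,0,0],[15,0,0,0,0],[15,0,0,0,0],[15,0,0,0,0],[15,0,0,0.1,0],[15,0,0,0.2,0],[15,0,0,0.2,0],[15,0,0,0,0]],
], newtons=60)

```text
t: 37.0
eef_pos: [0.6396, 0.054, 0.0742]
tool_rot: [0.001, 0.577, 0.817, 0.001]
contact_force: [0.2, -0.3, -4.6]
gripper_width: 0.269
grasp_force: 59.1
```

Emit:
arm_command([
  [[15,0,0,0.5,0],[15,0,0,0.7,0],[15,0,0,0.5,0],[15,-0.503,0.115,0,0],[15,-0.503,0.115,0,0],[15,-0.503,0.115,0,0],[15,-0.503,0.115,0,0],[15,-0.503,0.115,0,0],[15,-0.503,0.115,0,0],[15,0,0,0,0]],
])

```text
t: 38.25
eef_pos: [0.4551, 0.0958, 0.1745]
tool_rot: [-0.001, 0.576, 0.817, -0.0]
contact_force: [1.3, 1.2, -4.0]
gripper_width: 0.268
grasp_force: 60.0
```

Emit:
arm_command([
  [[15,0,0,0,0],[15,0,0,-0.3,0],[15,0,0,-0.4,0],[15,0,0,-0.3,0],[15,0,0,0,0],[15,0,0,0,0],[15,0,0,0,0],[15,0,0,0,0],[15,0,0,0,0],[15,0,0,0,0]],
])

```text
t: 39.5
eef_pos: [0.4578, 0.0955, 0.1151]
tool_rot: [0.0, 0.577, 0.817, 0.0]
contact_force: [-0.3, -0.1, -4.2]
gripper_width: 0.269
grasp_force: 60.0
```

```bash
python3 - <<'E'
from h import *
s=shot("scene","s8"); t=shot("top","t8")
cv2.imwrite("pics/c8.png",np.hstack([cv2.resize(s[110:230,180:300],(480,480),interpolation=3),cv2.resize(t[165:245,190:270],(320,320),interpolation=3)[:,:].repeat(1,0) if 0 else cv2.copyMakeBorder(cv2.resize(t[165:245,190:270],(320,320),interpolation=3),0,160,0,0,0)]))
o=get_obs();p=o["eef_pos"];print(p,proj("scene",p-[0,0,.043]),proj("scene",p+[0,0,.02]))
E
```

```text
[0.45782211 0.09549718 0.1149785 ] [228.22907998 174.42842263] [225.64446832 149.55672907]
```

View pics/c8.png

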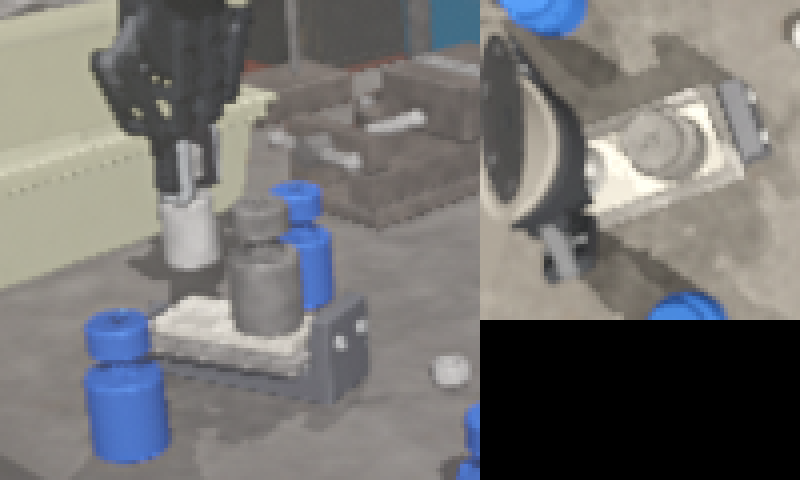

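The small weight hangs upright. Its bottom is at scene (228,175), as predicted, and the big weight is well placed. Lowering.

Emit:
arm_command([
  [[15,0,0,-0.2,0],[15,0,0,-0.15,0],[15,0,0,-0.1,0],[15,0,0,-0.08,0],[15,0,0,-0.04,0],[15,0,0,-0.02,0],[15,0,0,0,0],[15,0,0,0,0],[15,0,0,0,0],[15,0,0,0,0]],
])

```text
t: 40.85
eef_pos: [0.4582, 0.0955, 0.0804]
tool_rot: [-0.0, 0.577, 0.817, 0.001]
contact_force: [-3.3, -0.6, 6.7]
gripper_width: 0.266
grasp_force: 60.2
```

Contact. Releasing and backing off upwards.

Emit:
arm_command([
  [[50,0,0,0,0],[50,0,0,0,0],[50,0,0,0,0],[50,0,0,0,0],[50,0,0,0.2,0],[50,0,0,0.4,0],[50,0,0,0.6,0],[50,0,0,0.6,0],[50,0,0,0,0],[50,0,0,0,0]],
])

```text
t: 42.1
eef_pos: [0.4575, 0.0955, 0.1875]
tool_rot: [-0.0, 0.577, 0.817, 0.0]
contact_force: [0.5, 0.7, -0.4]
gripper_width: 0.585
grasp_force: 0.0
```

Emit:
arm_command([
  [[50,0.5,0,0,0],[50,0.5,0,0,0],[50,0.5,0,0,0],[50,0.5,-0.3,0,0],[50,0,-0.7,0,0],[50,0,-0.7,0,0],[50,0,-0.7,0,0],[50,0,-0.7,0,0],[50,0,0,0,0],[50,0,0,0,0]],
])

```text
t: 43.35
eef_pos: [0.5772, -0.09, 0.1864]
tool_rot: [-0.001, 0.577, 0.817, -0.0]
contact_force: [0.0, -0.6, -0.5]
gripper_width: 0.583
grasp_force: 0.0
```

```bash
python3 - <<'E'
from h import *
s=shot("scene","s9"); t=shot("top","t9")
cv2.imwrite("pics/c9.png",np.hstack([cv2.resize(s[130:230,180:300],(456,380),interpolation=3),cv2.resize(t[165:245,190:262],(342,380),interpolation=3)]))
E
```

```text
(no output)
```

View pics/c9.png

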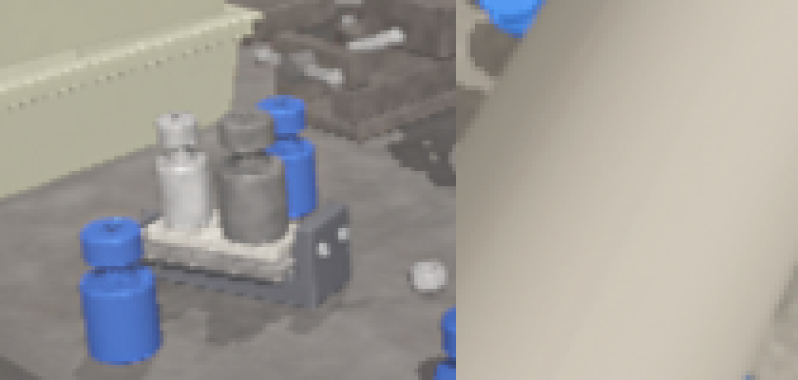

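The scene view shows both weights upright on the tile, the small one at (178,170) and the big one at (250,175) in the crop. The gripper is clear of them, so I'm handing in.

```bash
python3 -c "
from station import job
print(job.hand_in())"
```

```text
the job is handed in; nothing more can be done
None
```

The job is handed in: the plate, tile, larger weight and then smaller weight are stacked on the riser, and the last picture shows both weights upright with the gripper clear. The hand-in returned no verdict. The tin and nozzle were not re-measured at the end, but no move came near either.

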